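# Show an empty bottle to the inspection camera against its white backing plate

## Task

Set up the bottle check: take the white backing plate from its wooden stand, slide it edgewise down into the slotted holder of the inspection stand until it is fully home, and let go of it. Then pick the orange-capped bottle out of the tray and hold it up, cap uppermost, with its middle at lens height and midway between the lens and the plate, leaning about 30 degrees so that its base points towards the lens, without sideways lean. Finish while still holding it there, still and clear of everything else, and leave the other bottles and loose things where they stand.

Things in the scene. Friction and masses are not known exactly. Their poses are not given: they have to be found in the camera images.
- station: fixed inspection stand: aluminium base 180 (x) x 400 (y) x 10 mm, a black camera on a post at its -y end, a grey slotted holder at its +y end. Origin: on the work surface below view; x along the slot, y along the lens axis from lens to holder, z up. Camera 60 x 70 x 60 mm, top at 195 mm, y = -220 to -150 mm; lens with white ring (64 mm across) reaches to -123 mm
- view (a point): the viewing point, in the air on the lens axis, midway between lens face and slot, 165 mm above the work surface; axes as station. The middle of the bottle belongs here (within about 15 mm)
- lens (a point): centre of the lens face, 165 mm above the work surface, 123 mm from view in the -y direction of the stand
- slot (a point): centre of the slot floor of the holder, 30 mm above the work surface, 120 mm from view towards +y of the stand; axes as station. Slot 130 mm long (x), 9 mm wide (y), closed at both ends; straight walls 40 mm high (to 70 mm above the work surface), flared lips above to 82 mm, about 25 mm wide at the mouth. Holder 162 x 45 mm outside
- stand: fixed pale wooden storage stand 162 (x) x 45 (y) x 45 mm with a slot 130 x 9 mm along its x axis, slot floor 8 mm above the work surface; holds the plate at the start. Origin: centre of its underside, z up
- plate: loose white backing plate, 120 mm wide (x), 6 mm thick (y), 170 mm tall (z), with a black grip bar on its top edge, 64 (x) x 14 (y) x 30 mm (z), from 170 to 200 mm above its lower edge. 0.16 kg. Stands upright in the wooden stand; both faces are alike. Origin: centre of its lower edge, z up
- bottle: closed empty glass bottle with a white label and an ORANGE screw cap, the one to show; stands upright in the tray, in any of its four places. 100 mm tall; body 52 mm in diameter up to 62 mm, shoulder and neck (31 mm) above it, cap 36 mm in diameter from 76 to 100 mm. About 0.12 kg. Origin: centre of its underside, z towards the cap
- bottle_mid (a point): middle of the orange-capped bottle, on its axis 50 mm above its underside
- bottle_base (a point): centre of the underside of the orange-capped bottle
- tray: fixed grey tray 210 x 210 mm, rim 16 mm high, floor 4 mm thick, holds four bottles in two rows of two, 96 mm apart along its x and y axes. Origin: centre of its underside
- blue_a: closed empty glass bottle with a white label, BLUE screw cap and the sizes of bottle; a bystander, stands in the tray. Origin: centre of its underside.
- blue_b: closed empty glass bottle with a white label, BLUE screw cap and the sizes of bottle; a bystander, stands in the tray. Origin: centre of its underside.
- blue_c: closed empty glass bottle with a white label, BLUE screw cap and the sizes of bottle; a bystander, stands in the tray. Origin: centre of its underside.
- beaker: loose whitish plastic beaker, 64 mm in diameter, 70 mm tall, a bystander towards the far edge. Origin: centre of its underside
- jar: loose amber glass jar with white lid, 70 mm in diameter, 90 mm tall, a bystander towards the far edge. Origin: centre of its underside
- weight: loose brass calibration weight, 36 mm in diameter, 52 mm tall, a bystander at the right. Origin: centre of its underside
Not all that is in view belongs to the job. Several things have the shape of the plate; the one meant has the colours described above.

How it is judged:
On the way, in this order (a step that is already met when the one before it is completed fails the run):
1. the backing plate stands fully home in the holder's slot and is let go (x of plate in the frame of slot between -0.009 and 0.009 m and y of plate in the frame of slot between -0.005 and 0.005 m and z of plate in the frame of slot between -0.004 and 0.006 m and angle between plate's own z axis and vertical below 0.13 rad and angle between the x axis of plate and the x axis of station, either way round below 0.12 rad and contact force between the fingers and plate below 0.2 N), for 0.3 s.
2. the orange-capped bottle is lifted clear of the tray in the gripper (height (world z) of bottle_base above 0.03 m and contact force between the fingers and bottle above 1 N), for 0.2 s.
At the end, for the whole second after the job is handed in: Plate let go, foot within 6 mm of the slot floor (9 mm along, 5 across), within 7 degrees upright. Gripper holds the orange-capped bottle, touching nothing else, its middle within 18 mm of the viewing point (22 along the axis), leaning 20 to 40 degrees, base to the lens, sideways under 12 (all of step 1 and x of bottle_mid in the frame of view between -0.018 and 0.018 m and y of bottle_mid in the frame of view between -0.022 and 0.022 m and z of bottle_mid in the frame of view between -0.018 and 0.018 m and angle between bottle's own z axis and vertical between 0.35 and 0.7 rad and angle between the z axis of bottle and the x axis of station, either way round above 1.36 rad and y of bottle_base in the frame of view below 0 m and contact force between the fingers and bottle above 1 N and contact force between bottle and station below 0.2 N and contact force between bottle and plate below 0.2 N and linear speed of bottle below 0.03 m/s); the arm keeps its last pose, push and grip.
It fails at once if a blue-capped bottle is shifted by more than 30 mm or knocked over (distance of any of blue_a, blue_b, blue_c from where it was at the start of the episode above 0.03 m or angle between any of blue_a, blue_b, blue_c's own z axis and vertical above 0.5 rad).
It fails at once if the beaker, jar or brass weight is shifted by more than 30 mm or knocked over (distance of any of beaker, jar, weight from where it was at the start of the episode above 0.03 m or angle between any of beaker, jar, weight's own z axis and vertical above 0.5 rad).
It also fails if it takes over 69 s, if anything falls off the work surface, if the arm or the gripper's body presses on something with over 40 N, if the wrist force passes 120 N, or if a joint passes its speed limit or range.

## Robot

A 7-joint arm with a two-finger parallel gripper is mounted at the origin on the work surface. World frame = base frame: x ahead of the robot, y to its left, z up, the work surface at z = 0. Lengths are in m, angles in rad, forces in N, time in s.
With the tool pointing down it reaches from about 0.4 to 0.85 m from the base axis. Payload 4.5 kg.
Tool frame: the origin (TCP) lies at the very end of the fingers, on their centre line; the grasp point (between the pads) lies 19 mm behind it; z points along the fingers, x is the direction in which the jaws open and shut, and the axes are right-handed (so a half turn about z gives the same grasp; the last joint's range is limited). The gripper opens to 85 mm and grips with 20 to 120 N. Pads are 22 mm wide; open, the fingers measure 114 mm over their backs; the gripper's body (76 mm by 85 mm) begins 54 mm behind the grasp point. The pads swing forward as they close: fully open they stand 13 mm farther back than shut.
Start: joints at [-1.088, 0.689, -0.195, 1.565, 0.157, 0.902, -0.215], TCP at [0.271, 0.563, 0.231] pointing down, gripper open.
Joint ranges: [-3.01, 3.01], [-0.46, 2.08], [-1.47, 1.51], [0.13, 2.56], [-1, 4.14], [0.04, 2.09], [-2.66, 2.66]. Speed limits (rad/s): [2.57, 2.57, 3.14, 3.14, 3.14, 3.14, 3.14].

## Interface

Orientations are given as a rotation vector (axis times angle).
In Python, from plant import robot, vision, job gives the robot as it stands.
- The arm moves only by the tool jog_arm, never from a script. Its arguments are lists of equal length, an entry for each row: "offset": the shift along the world's x, y, z in m, a list of three; "yaw": the turn about the world's z in degrees. A call has 1 to 8 rows; each row shifts and turns the commanded pose from where the row before left it; what a row does not reach is not made up. A row lasts 1/10 s, in which the tool goes at most 50 mm and 8.59 degrees, less where a joint would pass 70% of its speed; a pose out of reach is approached as far as the arm can. A call is refused whole if a number of a shift passes 0.05 or a number of a turn 8.59, either way. A call with a gripper value outside its range is refused whole. "fingers" is the closure, from 0 (fully open) to 1 (shut), set as the call begins (left out, the last holds). The fingers move at their own pace and stop on an object; "newtons" is the grip in N (left out, the last holds). Time passes only in rows, so rows that do not move let the fingers close. It gives the time, the measured TCP pose, the force and the opening at its end, in the units of the state.
- robot.observe(): the state, without advancing time (a new reading comes with each control period).
- vision.camera(name): name is "scene" or "top" or "wrist"; returns a dict with "pixels" (400x640x3 uint8, red, green, blue), "z_map" (400x640 float32, m along the optical axis (not along the pixel's ray), 0 where there is no reading), "K" (3x3 intrinsics, pixels), "rvec" (rotation vector, rad) and "tvec" (3), from world to camera coordinates, as OpenCV has them; the wrist camera has in their place "mount" (4x4, takes a point from camera to tool coordinates, whose origin is the TCP and whose axes are the tool frame's). Camera axes: x right, y down, z forward; pixel columns grow to the right and rows downward; lengths in m; the calibration is good to about 2 mm. A picture is of the moment at which its call begins: read the wrist's pose just before it.
- job.hand_in(): hands the job in, once; it reports no verdict.
The state is a dict: "time_s": time; "joints": joint angles; "joint_velocities": joint speeds; "joint_efforts": joint torques, N m; "eef_pos": TCP position; "ee_rot": TCP orientation; "force": force on the tool from outside, world axes, zero at the start; "ft_torque": the same for the moment, N m; "width": finger opening in m.
Only numpy, scipy, OpenCV 4.12 (cv2) and the standard library are available. Lean on these libraries where they do the work, as an engineer would, in place of code of your own. Each camera call takes 0.05 s, during which the arm holds its last target.

## Working session

There is one attempt and no reset: what is moved stays moved. The work goes in short steps, Python scripts to look and compute and a tool call to move; the robot and the scene stay as the last step left them, time stands still between calls to the robot, and variables do not carry over. Pictures are saved under pics/ and viewed, and the job is handed in when it is done.

Besides the shell and the picture viewer there is one more tool, called after "Call:" by a JSON object that holds its "api" and its "payload", one argument or row to a line. jog_arm: Moves the arm, as the interface text tells. Its arguments: {"type":"object","properties":{"offset":{"type":"array"},"yaw":{"type":"array"},"fingers":{"type":"number"},"newtons":{"type":"number"}},"required":["offset","yaw"]}

```bash
ls -la; mkdir -p pics; cat > h.py <<'E'
import numpy as np, cv2
from scipy.spatial.transform import Rotation as R
from plant import robot, vision, job
def cam(n):
    s=robot.observe(); c=vision.camera(n)
    K=np.array(c["K"]);z=c["z_map"]
    if "rvec" in c:
        Rm=cv2.Rodrigues(np.array(c["rvec"],float))[0];t=np.array(c["tvec"],float).ravel()
        Rw=Rm.T; tw=-Rm.T@t
    else:
        T=np.array(c["mount"]); Rt=R.from_rotvec(s["ee_rot"]).as_matrix()
        Rw=Rt@T[:3,:3]; tw=Rt@T[:3,3]+np.array(s["eef_pos"])
    v,u=np.mgrid[0:400,0:640]
    rays=np.stack([(u-K[0,2])/K[0,0],(v-K[1,2])/K[1,1],np.ones_like(u,float)],-1)
    P=(rays*z[...,None])@Rw.T+tw
    P[z==0]=np.nan
    return dict(img=c["pixels"],P=P,Rw=Rw,tw=tw,K=K,rays=rays@Rw.T,z=z)
def save(n,c,name,box=None,s=1):
    im=c["img"][...,::-1].copy()
    if box: im=im[box[1]:box[3],box[0]:box[2]]
    if s!=1: im=cv2.resize(im,None,fx=s,fy=s,interpolation=cv2.INTER_CUBIC)
    cv2.imwrite(f"pics/{name}.png",im)
def plane(c,u,v,h):
    r=np.array([(u-c["K"][0,2])/c["K"][0,0],(v-c["K"][1,2])/c["K"][1,1],1.])@c["Rw"].T
    return c["tw"]+r*(h-c["tw"][2])/r[2]
E
python3 - <<'E'
from h import *
s=robot.observe()
print({k:np.round(v,3) for k,v in s.items()})
print(R.from_rotvec(s["ee_rot"]).as_matrix().round(3))
for n in ["scene","top","wrist"]:
    c=cam(n); save(n,c,n+"0"); print(n,c["tw"].round(3),c["Rw"][:,2].round(3)); np.savez(f"{n}0.npz",**c)
E
```

```text
total 12
drwxr-xr-x  3 agent agent 4096 Dec  6 04:48 .
drwxr-xr-x 23 root  root  4096 Dec  6 04:48 ..
drwxr-xr-x  2 agent agent 4096 Dec  6 04:48 pics
{'time_s': np.float64(0.0), 'joints': array([-1.088,  0.69 , -0.195,  1.566,  0.157,  0.902, -0.215]), 'joint_velocities': array([-0.001, -0.   ,  0.002, -0.   , -0.002,  0.001, -0.001]), 'joint_efforts': array([-0.0000e+00, -5.3961e+01, -1.2670e+00, -1.5854e+01,  9.0000e-03,
        1.0000e-02,  0.0000e+00]), 'eef_pos': array([0.271, 0.562, 0.23 ]), 'ee_rot': array([ 2.659e+00,  1.671e+00, -2.000e-03]), 'force': array([ 0.201,  0.491, -0.018]), 'ft_torque': array([-0.001, -0.035,  0.027]), 'width': np.float64(0.086)}
[[ 0.434  0.901 -0.001]
 [ 0.901 -0.434 -0.002]
 [-0.002  0.    -1.   ]]
scene [1.408 0.433 1.288] [-0.577 -0.283 -0.766]
top [ 0.367 -0.019  1.109] [ 0.158  0.004 -0.987]
wrist [0.208 0.592 0.372] [ 0.243 -0.118 -0.963]
```

View pics/scene0.png

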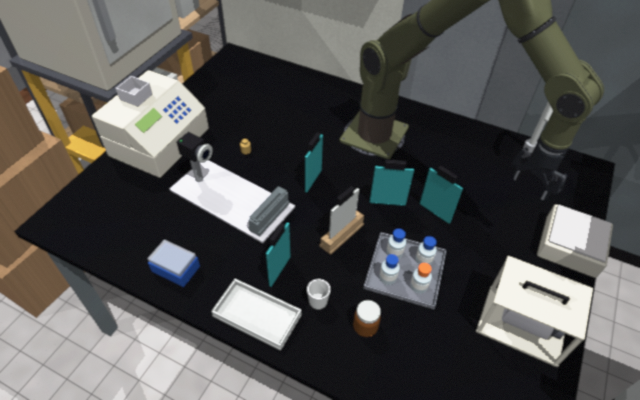

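View pics/top0.png

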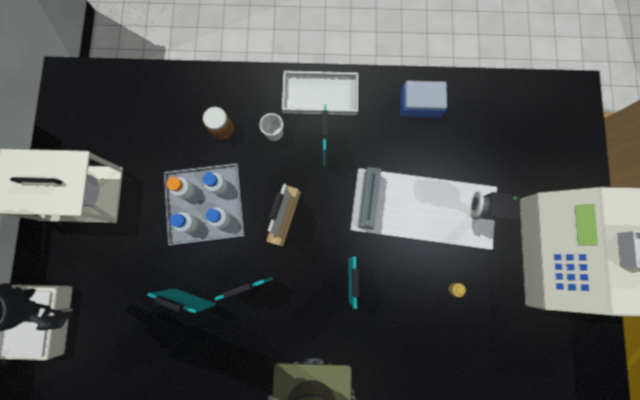

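View pics/wrist0.png

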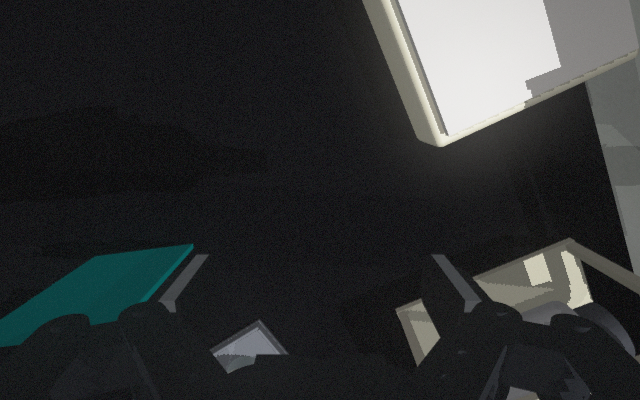

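```bash
python3 - <<'E'
from h import *
c=dict(np.load("top0.npz")); P=c["P"]; 
for n,b in [("holder",(330,150,500,260)),("stand",(250,170,315,255)),("tray",(150,150,260,250))]:
    save(None,c,"top_"+n,b,4 if n!="tray" else 5)
# plate depth quality
for v,u in [(190,430),(235,480),(195,370),(205,285),(215,278),(185,175)]:
    print(u,v,P[v,u].round(4))
hsv=cv2.cvtColor(c["img"],cv2.COLOR_RGB2HSV)
x,y,z=P[...,0],P[...,1],P[...,2]
def rect(m,name):
    m=m.astype(np.uint8); pts=P[m>0][:,:2].astype(np.float32)
    r=cv2.minAreaRect(pts*1000); print(name,m.sum(),np.round(r[0],1),np.round(r[1],1),round(r[2],2), P[m>0][:,2].mean().round(4))
reg=np.zeros((400,640),bool);reg[150:260,340:500]=1
rect(reg&(z<.02)&(hsv[...,2]>120),"base")
rect(reg&(z>.06)&(x>0)&(np.arange(640)[None]<390),"holder")
reg=np.zeros((400,640),bool);reg[175:250,262:302]=1
rect(reg&(z>.03)&(z<.06),"stand"); rect(reg&(z>.19),"bar")
for i in range(3):
  print()
reg=np.zeros((400,640),bool);reg[150:250,155:250]=1
for lo,hi,nm in[(5,25,"orange"),(100,125,"blue")]:
    m=(reg&(hsv[...,0]>=lo)&(hsv[...,0]<=hi)&(hsv[...,1]>120)&(hsv[...,2]>80)).astype(np.uint8)
    k,l,st,ce=cv2.connectedComponentsWithStats(m)
    for i in range(1,k):
        if st[i,4]>30: print(nm,ce[i].round(1),st[i],plane(c,*ce[i],.1).round(4), np.nanpercentile(z[l==i],90))
E
```

```text
430 190 [ 0.5827 -0.3243  0.0039]
480 235 [ 0.4566 -0.4615  0.0081]
370 195 [ 0.5525 -0.1442  0.0668]
285 205 [0.5175 0.0837 0.078 ]
278 215 [0.4826 0.0938 0.1413]
175 185 [0.5589 0.3709 0.1056]
base 7331 [ 531.3 -307.9] [407.2 186. ] 83.66 0.009
holder 733 [ 500.6 -137.8] [ 46.5 255.9] 79.55 0.0772
stand 489 [495.8  91.9] [ 36.6 161.9] 73.42 0.0445
bar 193 [497.1  92.4] [14.8 63.6] 74.13 0.2059



orange [173.5 183.5] [166 177  16  14 161] [0.5638 0.3773 0.1   ] 0.1056367854025646
blue [209.3 179. ] [203 173  14  13 140] [0.5784 0.2839 0.1   ] 0.10611807324480746
blue [212.4 215.1] [206 209  14  13 142] [0.483  0.2689 0.1   ] 0.1057474607143992
blue [176.9 220. ] [170 214  15  13 158] [0.4676 0.3603 0.1   ] 0.10617213426431416
```

View pics/top_holder.png

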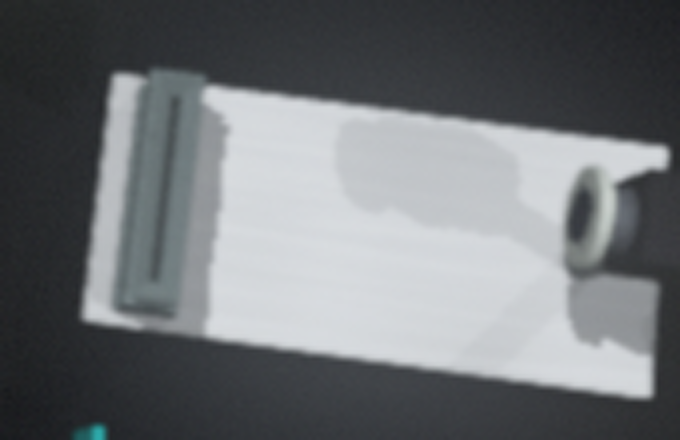

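View pics/top_stand.png

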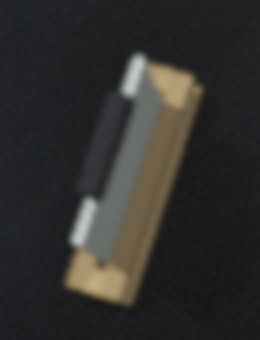

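Call:
{"api": "jog_arm", "payload": {
  "offset": [
    [0,0,0.03],
    [0,-0.04,0.03],
    [0.015,-0.04,0],
    [0.015,-0.04,0],
    [0.015,-0.04,0],
    [0.015,-0.04,0],
    [0.015,-0.04,0],
    [0.015,-0.04,0]
  ],
  "yaw": [0,5,5,0,0,0,0,0]
}}

```text
time_s: 0.95
eef_pos: [0.3614, 0.2813, 0.2913]
ee_rot: [2.504, 1.897, -0.0]
force: [1.0, -0.1, 0.1]
width: 0.0853
```

Call:
{"api": "jog_arm", "payload": {
  "offset": [
    [0.015,-0.04,0],
    [0.015,-0.04,0],
    [0.015,-0.04,0],
    [0.015,-0.04,0],
    [0.01,-0.03,0],
    [0,0,0],
    [0,0,0],
    [0,0,0]
  ],
  "yaw": [0,0,0,0,0,0,0,0]
}}

```text
time_s: 1.75
eef_pos: [0.4308, 0.0944, 0.2913]
ee_rot: [-2.502, -1.899, -0.0]
force: [-1.5, 0.9, 0.4]
width: 0.0856
```

```bash
python3 - <<'E'
from h import *
s=robot.observe()
print(s["time_s"],s["eef_pos"].round(4) if hasattr(s["eef_pos"],"round") else s["eef_pos"],R.from_rotvec(s["ee_rot"]).as_matrix().round(3).tolist(),np.round(s["joints"],2),np.max(np.abs(s["joint_velocities"])))
c=cam("wrist"); save(0,c,"w1"); np.savez("w1.npz",**c)
E
```

```text
1.75 [0.4308 0.0944 0.2913] [[0.269, 0.963, -0.0], [0.963, -0.269, 0.001], [0.001, -0.0, -1.0]] [-0.14  0.37 -0.26  2.01  0.13  0.78  0.83] 0.011971527907939278
```

View pics/w1.png

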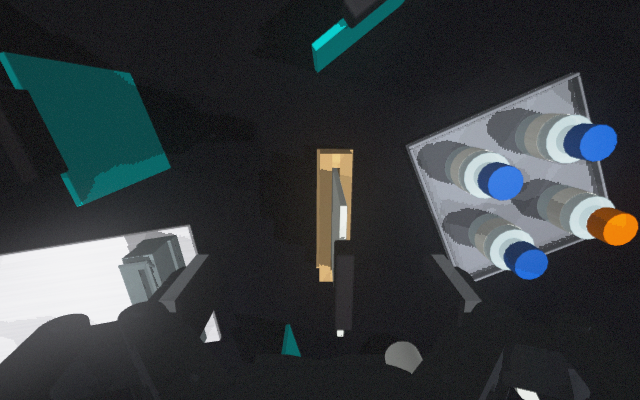

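```bash
python3 - <<'E'
from h import *
c=dict(np.load("w1.npz")); P=c["P"]; x,y,z=[P[...,i] for i in range(3)]
V=c["img"].max(-1)
def rect(m,name):
    m=m.astype(np.uint8); k,l,st,ce=cv2.connectedComponentsWithStats(m); i=1+np.argmax(st[1:,4]); m=l==i
    pts=P[m][:,:2].astype(np.float32)
    r=cv2.minAreaRect(pts*1000); print(name,m.sum(),np.round(r[0],1),np.round(r[1],1),round(r[2],2),P[m][:,2].mean().round(4),P[m][:,2].std().round(4), ce[i].round(0))
cols=np.arange(640)[None]; rows=np.arange(400)[:,None]
reg=(cols>310)&(cols<365)&(rows>140)&(rows<345)
rect(reg&(z>.2)&(z<.215),"bar")
rect(reg&(z>.165)&(z<.19),"platetop")
rect(reg&(z>.035)&(z<.055),"stand")
for nm,rg in [("tealA",(cols<180)&(rows<210)),("tealTop",(cols>300)&(cols<420)&(rows<80))]:
    m=rg&(z>.1); p=P[m]; print(nm,p.min(0).round(3),p.max(0).round(3))
c=dict(np.load("top0.npz")); P=c["P"];hsv=cv2.cvtColor(c["img"],cv2.COLOR_RGB2HSV)
m=((abs(hsv[...,0].astype(int)-90)<8)&(hsv[...,1]>120)&(hsv[...,2]>60)).astype(np.uint8)
k,l,st,ce=cv2.connectedComponentsWithStats(m)
for i in range(1,k):
    if st[i,4]>20: p=P[l==i]; print("teal",ce[i].round(0),np.nanmin(p,0).round(3),np.nanmax(p,0).round(3))
E
```

```text
bar 1490 [499.   93.2] [14.2 64.3] 74.13 0.2069 0.0013 [344. 290.]
platetop 419 [458.4 104.5] [14.  35.6] 75.04 0.1781 0.0049 [342. 226.]
stand 2366 [498.2  93.5] [ 36.8 162.5] 73.69 0.0443 0.0015 [332. 205.]
tealA [ 0.267 -0.104  0.1  ] [ 0.387 -0.088  0.202]
tealTop [0.297 0.117 0.1  ] [0.327 0.196 0.202]
teal [324. 148.] [ 0.646 -0.022 -0.006] [ 0.729 -0.01   0.172]
teal [352. 281.] [ 0.248 -0.118 -0.006] [ 0.389 -0.091  0.199]
teal [261. 282.] [ 0.302  0.117 -0.003] [0.325 0.174 0.176]
teal [184. 299.] [ 0.225  0.272 -0.004] [0.288 0.464 0.202]
teal [219. 297.] [ 0.259  0.211 -0.004] [0.288 0.277 0.173]
```

Call:
{"api": "jog_arm", "payload": {
  "offset": [
    [0,-0.04,0],
    [0,-0.04,0],
    [0,-0.04,0],
    [0,-0.04,0],
    [0,-0.04,0],
    [0,-0.03,0],
    [0,0,0],
    [0,0,0]
  ],
  "yaw": [2,2,2,2,1.5,0,0,0]
}}

```text
time_s: 2.6
eef_pos: [0.4313, -0.136, 0.2912]
ee_rot: [-2.338, -2.098, -0.001]
force: [0.3, 1.0, 0.4]
width: 0.0853
```

```bash
python3 - <<'E'
from h import *
c=cam("wrist"); save(0,c,"w2"); np.savez("w2.npz",**c)
E
```

```text
(no output)
```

View pics/w2.png

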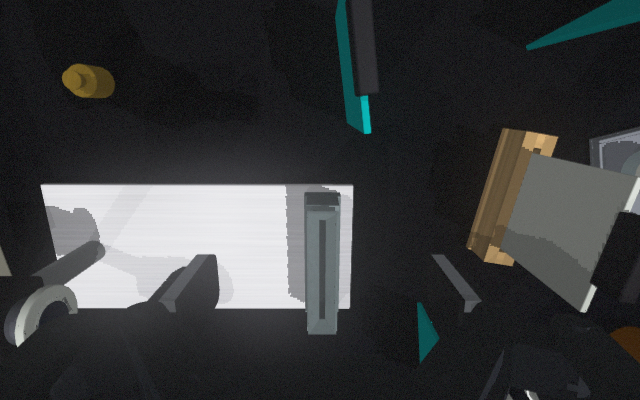

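```bash
python3 - <<'E'
from h import *
c=dict(np.load("w2.npz")); P=c["P"]; x,y,z=[P[...,i] for i in range(3)]
save(0,c,"w2h",(270,180,370,340),5 if 0 else 3.7)
def rect(m,name):
    m=m.astype(np.uint8); k,l,st,ce=cv2.connectedComponentsWithStats(m); i=1+np.argmax(st[1:,4]); m=l==i
    pts=P[m][:,:2].astype(np.float32)
    r=cv2.minAreaRect(pts*1000); print(name,m.sum(),np.round(r[0],1),np.round(r[1],1),round(r[2],2),P[m][:,2].mean().round(4),P[m][:,2].std().round(4), ce[i].round(0),st[i])
    return m
cols=np.arange(640)[None]; rows=np.arange(400)[:,None]
reg=(cols>295)&(cols<350)&(rows>180)&(rows<345)
rect(reg&(z>.074)&(z<.095),"holder top")
m=rect(reg&(z>.02)&(z<.16),"holder all")
V=c["img"].astype(int).sum(-1)
# slot: dark within lips
for r in range(225,330,12):
    row=V[r,300:345]; print(r,(row//3).tolist())
for r in (240,270,300): print(r,(z[r,300:345]*1000).round(0).astype(int).tolist())
rect((cols>30)&(cols<360)&(rows>180)&(rows<312)&(V>360)&(z<.03),"base")
E
```

```text
holder top 2345 [ 548.9 -146.6] [ 34.7 154.2] 83.57 0.0788 0.0025 [322. 272.] [ 307  211   32  123 2345]
holder all 4773 [ 549.3 -146.6] [ 45. 162.] 83.71 0.0645 0.02 [322. 261.] [ 304  194   37  140 4773]
225 [151, 149, 150, 147, 112, 99, 101, 121, 120, 120, 121, 123, 121, 124, 122, 121, 119, 120, 121, 92, 78, 74, 75, 75, 74, 84, 110, 110, 111, 108, 110, 110, 110, 111, 112, 100, 114, 123, 121, 119, 175, 199, 203, 201, 201]
237 [149, 150, 152, 148, 127, 100, 99, 120, 118, 122, 122, 123, 124, 123, 121, 123, 117, 118, 120, 89, 76, 78, 78, 76, 75, 82, 106, 112, 110, 110, 111, 111, 109, 112, 111, 107, 116, 120, 120, 119, 200, 205, 204, 204, 204]
249 [150, 147, 149, 148, 126, 98, 98, 119, 120, 121, 121, 122, 122, 120, 119, 119, 120, 119, 119, 90, 78, 78, 74, 77, 74, 89, 105, 113, 112, 111, 110, 109, 111, 109, 111, 109, 122, 118, 119, 137, 197, 202, 201, 202, 202]
261 [149, 147, 148, 151, 139, 101, 97, 115, 115, 118, 121, 124, 120, 123, 126, 121, 120, 120, 118, 89, 76, 75, 74, 72, 73, 90, 109, 110, 113, 110, 110, 111, 112, 110, 110, 112, 123, 118, 117, 154, 194, 199, 198, 200, 198]
273 [15
[... 1024 characters left out ...]
, 104, 104, 107, 116, 117, 55, 38, 40, 38, 37, 37, 39, 39]
240 [9, 9, 9, 9, 28, 28, 70, 83, 83, 81, 80, 79, 78, 76, 76, 75, 72, 73, 73, 28, 30, 29, 29, 29, 29, 29, 71, 73, 74, 74, 75, 76, 78, 78, 80, 80, 82, 80, 70, 30, 9, 10, 9, 8, 9]
270 [10, 9, 10, 10, 8, 30, 29, 81, 82, 81, 80, 79, 78, 76, 76, 75, 73, 71, 70, 28, 30, 29, 29, 31, 28, 70, 72, 73, 72, 74, 76, 77, 79, 79, 80, 82, 82, 81, 31, 10, 11, 9, 10, 10, 9]
300 [9, 9, 9, 9, 10, 29, 28, 81, 83, 83, 80, 78, 78, 77, 75, 76, 74, 71, 70, 29, 29, 29, 30, 30, 28, 70, 72, 72, 75, 75, 75, 78, 79, 80, 80, 82, 81, 70, 30, 10, 8, 10, 9, 10, 10]
base 28708 [ 531.8 -305.5] [399.5 180.3] 83.64 0.0092 0.0014 [193. 239.] [   41   184   312   125 28708]
```

View pics/w2h.png

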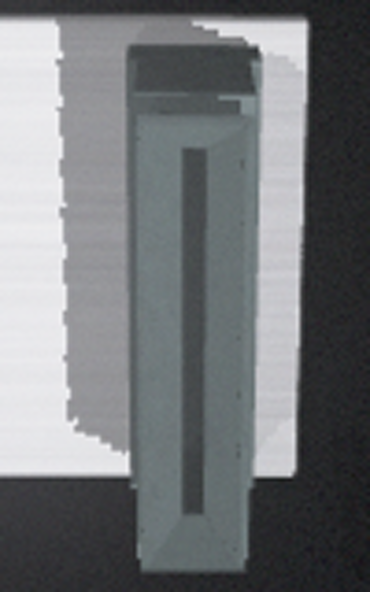

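Call:
{"api": "jog_arm", "payload": {
  "offset": [
    [0.01,0.04,0],
    [0.01,0.04,0],
    [0.01,0.04,0],
    [0.01,0.04,0],
    [0.01,0.04,0],
    [0.018,0.029,0],
    [0,0,0],
    [0,0,0]
  ],
  "yaw": [-2,-2,-2,-2,-1.6,0,0,0],
  "fingers": 0.3
}}

```text
time_s: 3.45
eef_pos: [0.4984, 0.0945, 0.2911]
ee_rot: [-2.501, -1.9, 0.001]
force: [-0.2, -0.4, -0.7]
width: 0.0599
```

```bash
cat > st.py <<'E'
from h import *
s=robot.observe();M=R.from_rotvec(s["ee_rot"]).as_matrix()
print(round(s["time_s"],2),np.round(s["eef_pos"],4),"yaw",np.degrees(np.arctan2(M[1,0],M[0,0])).round(2),"F",np.round(s["force"],1),"T",np.round(s["ft_torque"],2),"w",round(s["width"],4),np.round(s["joints"],2), "toolz",M[:,2].round(3))
E
python3 st.py; python3 - <<'E'
from h import *
c=cam("wrist"); save(0,c,"w3"); np.savez("w3.npz",**c)
P=c["P"]; z=P[...,2]
cols=np.arange(640)[None]; rows=np.arange(400)[:,None]
m=((cols>280)&(cols<400)&(rows>150)&(z>.2)&(z<.213)).astype(np.uint8)
k,l,st,ce=cv2.connectedComponentsWithStats(m); i=1+np.argmax(st[1:,4])
r=cv2.minAreaRect((P[l==i][:,:2]*1000).astype(np.float32)); print(r,ce[i])
E
```

```text
3.45 [0.4984 0.0945 0.2911] yaw 74.47 F [-0.2 -0.4 -0.7] T [-0.02  0.05 -0.05] w 0.0599 [-0.12  0.46 -0.24  1.83  0.14  0.86  0.88] toolz [-0.001  0.    -1.   ]
((499.0859680175781, 93.38517761230469), (13.512391090393066, 63.60816192626953), 74.13423919677734) [319.36971429 207.568     ]
```

View pics/w3.png

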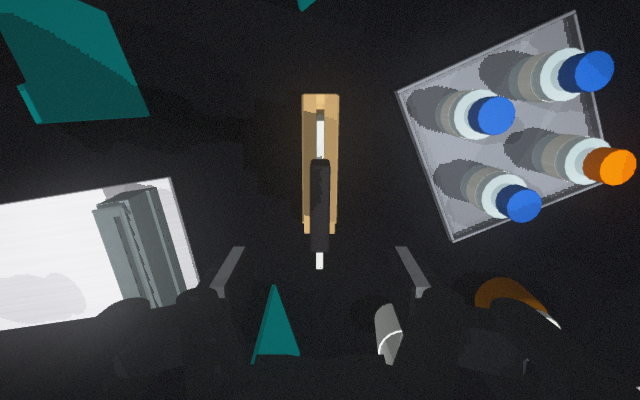

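Call:
{"api": "jog_arm", "payload": {
  "offset": [
    [0.001,-0.001,-0.02],
    [0,0,-0.025],
    [0,0,-0.025],
    [0,0,-0.025],
    [0,0,-0.018],
    [0,0,0],
    [0,0,0]
  ],
  "yaw": [-0.4,0,0,0,0,0,0]
}}

```text
time_s: 4.2
eef_pos: [0.4999, 0.0904, 0.1787]
ee_rot: [2.513, 1.885, -0.001]
force: [0.8, 0.2, -0.0]
width: 0.0598
```

Call:
{"api": "jog_arm", "payload": {
  "offset": [
    [0,0,0],
    [0,0,0],
    [0,0,0],
    [0,0,0],
    [0,0,0],
    [0,0,0],
    [0,0,0]
  ],
  "yaw": [0,0,0,0,0,0,0],
  "fingers": 1,
  "newtons": 60
}}

```text
time_s: 4.9
eef_pos: [0.5011, 0.0915, 0.1792]
ee_rot: [2.512, 1.886, 0.004]
force: [0.4, -0.3, 5.9]
width: 0.0132
```

```bash
python3 st.py
```

```text
4.9 [0.5011 0.0915 0.1792] yaw 73.79 F [ 0.4 -0.3  5.9] T [0.06 0.11 0.03] w 0.0132 [-0.15  0.62 -0.19  1.97  0.2   0.57  0.81] toolz [ 0.002  0.001 -1.   ]
```

Call:
{"api": "jog_arm", "payload": {
  "offset": [
    [0,0,0.005],
    [0,0,0.01],
    [0,0,0.015],
    [0,0,0.02],
    [0,0,0.02],
    [0,0,0.02],
    [0,0,0.015],
    [0,0,0]
  ],
  "yaw": [0,0,0,0,0,0,0,0]
}}

```text
time_s: 5.7
eef_pos: [0.5011, 0.0912, 0.2855]
ee_rot: [2.512, 1.884, 0.005]
force: [1.3, -1.4, -1.5]
width: 0.0135
```

```bash
python3 st.py; python3 - <<'E'
from h import *
c=cam("wrist"); save(0,c,"w4"); np.savez("w4.npz",**c)
c=cam("scene"); save(0,c,"s4",(250,130,450,300),3)
E
```

```text
5.7 [0.5011 0.0912 0.2855] yaw 73.76 F [ 1.3 -1.4 -1.5] T [-0.02 -0.05  0.02] w 0.0135 [-0.12  0.47 -0.23  1.84  0.14  0.84  0.87] toolz [ 0.004  0.001 -1.   ]
```

View pics/w4.png

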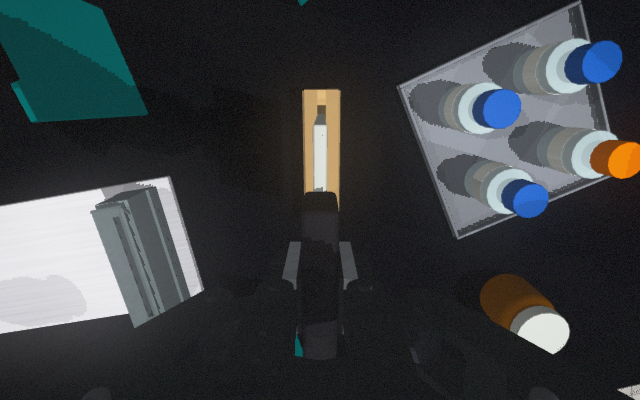

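View pics/s4.png

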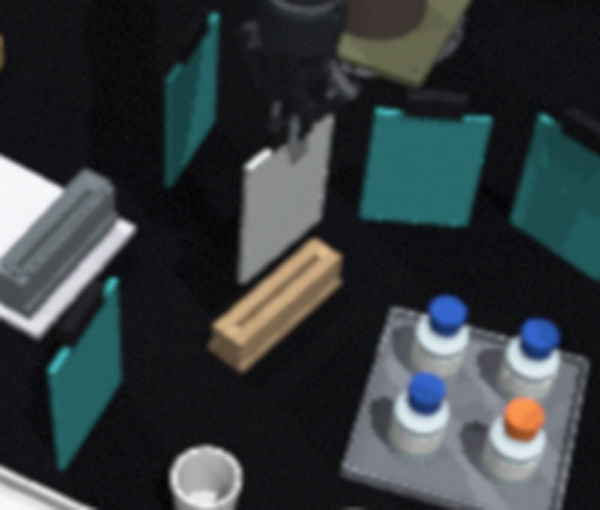

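```bash
cat > bar.py <<'E'
from h import *
import sys
def bar(c,lo,hi,name="bar"):
    P=c["P"]; z=P[...,2]
    cols=np.arange(640)[None]; rows=np.arange(400)[:,None]
    m=((cols>296)&(cols<346)&(rows>150)&(rows<365)&(z>lo)&(z<hi)).astype(np.uint8)
    k,l,st,ce=cv2.connectedComponentsWithStats(m); i=1+np.argmax(st[1:,4])
    r=cv2.minAreaRect((P[l==i][:,:2]*1000).astype(np.float32)); print(name,[np.round(q,2) for q in r],st[i],P[l==i][:,2].mean().round(4))
if __name__=="__main__":
    c=dict(np.load("w4.npz")); bar(c,.3,.325); bar(c,.265,.29,"platetop")
    P=c["P"];print(P[240,321],P[200,320],P[340,320],P[175,320])
E
python3 bar.py
```

```text
bar [array([497.79,  90.96]), array([19.32, 62.72]), np.float64(69.31)] [ 297  201   49  159 6689] 0.3137
platetop [array([460.71, 102.13]), array([13.13, 17.96]), np.float64(72.65)] [304 151  32  45 654] 0.2838
[0.47905111 0.09705008 0.31309469] [0.46835558 0.09983988 0.29942477] [0.51970164 0.08484423 0.31281357] [0.46192541 0.10176837 0.28398393]
```

Call:
{"api": "jog_arm", "payload": {
  "offset": [
    [0.004,-0.015,0],
    [0.007,-0.035,0],
    [0.008,-0.04,0],
    [0.008,-0.04,0],
    [0.008,-0.04,0],
    [0.008,-0.035,0],
    [0.006,-0.022,0],
    [0.002,-0.011,0]
  ],
  "yaw": [0,1.9,2,2,2,2,0,0]
}}

```text
time_s: 6.6
eef_pos: [0.5503, -0.15, 0.2818]
ee_rot: [-2.344, -2.09, 0.004]
force: [0.1, 0.1, -1.6]
width: 0.0131
```

Call:
{"api": "jog_arm", "payload": {
  "offset": [
    [0,0,0],
    [0,0,0],
    [0,0,0]
  ],
  "yaw": [0,0,0]
}}

```text
time_s: 6.9
eef_pos: [0.5509, -0.1445, 0.2832]
ee_rot: [-2.336, -2.099, -0.001]
force: [0.3, -0.2, -2.2]
width: 0.0132
```

```bash
python3 st.py; python3 - <<'E'
from h import *
c=cam("wrist"); save(0,c,"w5"); np.savez("w5.npz",**c)
c=cam("scene"); save(0,c,"s5",(150,110,350,260),3.5); np.savez("s5.npz",**c)
c=cam("top"); save(0,c,"t5",(320,120,500,260),4); np.savez("t5.npz",**c)
E
```

```text
6.9 [ 0.5509 -0.1445  0.2832] yaw 83.87 F [ 0.3 -0.2 -2.2] T [ 0.02 -0.01 -0.04] w 0.0132 [ 0.34  0.56 -0.27  1.67  0.18  0.94  1.47] toolz [-0.001  0.001 -1.   ]
```

View pics/w5.png

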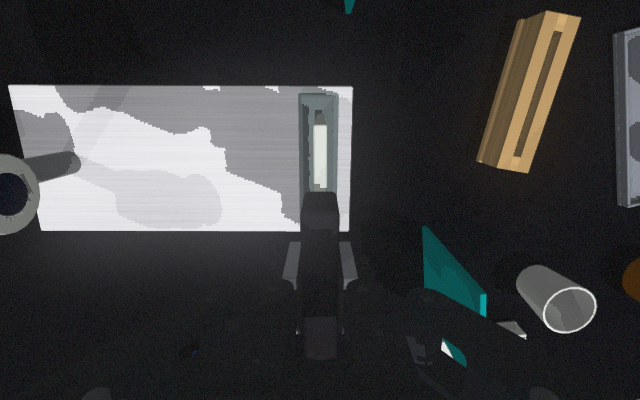

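View pics/s5.png

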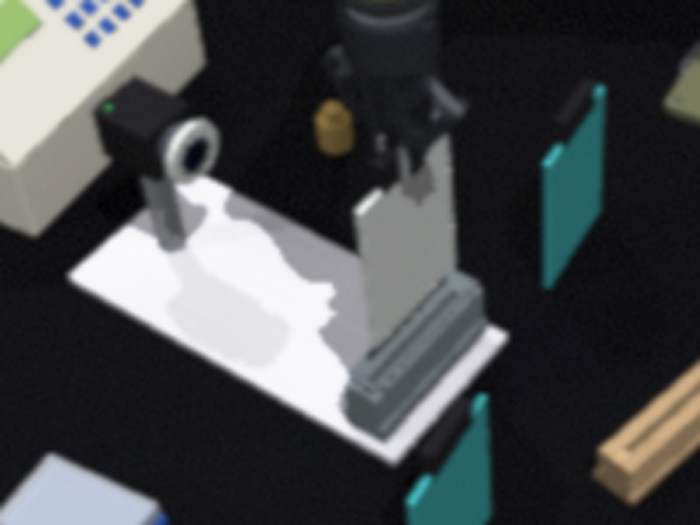

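View pics/t5.png

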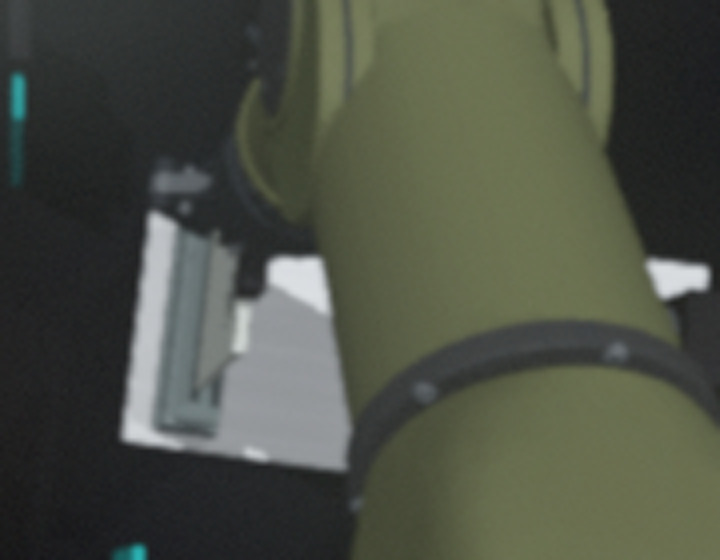

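```bash
python3 - <<'E'
from h import *
c=dict(np.load("w5.npz")); P=c["P"]
S=np.array([.5493,-.1466]); a=np.radians(-6.3); X=np.array([np.cos(a),np.sin(a)]);Y=np.array([-np.sin(a),np.cos(a)])
q=(P[...,:2]-S); sx=q@X; sy=q@Y; z=P[...,2]
cols=np.arange(640)[None]; rows=np.arange(400)[:,None]
for r in (130,150,170,185): 
    m=(z[r]>.25)&(cols[0]>290)&(cols[0]<350); print("plate",r,sx[r,m].mean().round(4),sy[r,m].min().round(4),sy[r,m].max().round(4),z[r,m].mean().round(4))
for r in (205,220,235,345,355):
    m=(z[r]>.30)&(z[r]<.325)&(cols[0]>290)&(cols[0]<350); 
    if m.any(): print("bar",r,sx[r,m].mean().round(4),sy[r,m].min().round(4),sy[r,m].max().round(4),z[r,m].mean().round(4))
for r in (110,150,180):
    m=(z[r]>.077)&(z[r]<.1)&(cols[0]>290)&(cols[0]<350); print("lips",r,sy[r,m].min().round(4),sy[r,m].max().round(4))
    m=(z[r]>.02)&(z[r]<.1)&(cols[0]>290)&(cols[0]<350); print("holder",r,sy[r,m].min().round(4),sy[r,m].max().round(4))
m=(z>.255)&(rows<200)&(cols>290)&(cols<350); print("plate near end",sx[m].min())
m=(z>.306)&(z<.325)&(rows<360)&(cols>290)&(cols<350)&(abs(sy)<.02); print("bar ends",sx[m].min(),sx[m].max())
m=(z>.07)&(z<.1)&(cols>290)&(cols<350); print("holder near end",sx[m].min())
E
```

```text
plate 130 -0.0581 -0.0013 0.004 0.2815
plate 150 -0.0498 -0.0013 0.0041 0.2814
plate 170 -0.0413 -0.0014 0.0042 0.2813
plate 185 -0.0348 -0.0014 0.0042 0.2814
bar 205 -0.0324 -0.0048 0.0076 0.3038
bar 220 -0.0291 -0.0056 0.008 0.3112
bar 235 -0.0234 -0.0052 0.0081 0.3112
bar 345 0.023 -0.005 0.0086 0.311
bar 355 0.0277 -0.005 0.0082 0.3109
lips 110 -0.0173 0.0168
holder 110 -0.0222 0.0225
lips 150 -0.0168 0.0165
holder 150 -0.0218 0.0222
lips 180 -0.0172 0.0169
holder 180 -0.0223 0.0215
plate near end -0.06055692393833751
bar ends -0.03302318803734292 0.030173226839879302
holder near end -0.08035216209677089
```

Call:
{"api": "jog_arm", "payload": {
  "offset": [
    [0.001,-0.0015,0],
    [0,0,-0.005],
    [0,0,-0.01],
    [0,0,-0.01],
    [0,0,-0.005],
    [0,0,0]
  ],
  "yaw": [-0.1,0,0,0,0,0]
}}

```text
time_s: 7.65
eef_pos: [0.5513, -0.1483, 0.2519]
ee_rot: [-2.341, -2.092, 0.002]
force: [-0.2, -0.2, -1.2]
width: 0.0133
```

```bash
cat > chk.py <<'E'
from h import *
import sys
c=cam("wrist"); save(0,c,sys.argv[1]); P=c["P"]
S=np.array([.5493,-.1466]); a=np.radians(-6.3); X=np.array([np.cos(a),np.sin(a)]);Y=np.array([-np.sin(a),np.cos(a)])
q=(P[...,:2]-S); sx=q@X; sy=q@Y; z=P[...,2]
cols=np.arange(640)[None]
for r in range(40,200,15):
    m=(z[r]>.15)&(cols[0]>290)&(cols[0]<350)
    if m.any(): print("plate",r,sx[r,m].mean().round(4),sy[r,m].min().round(4),sy[r,m].max().round(4),z[r,m].mean().round(4))
E
python3 st.py; python3 chk.py w6
```

```text
7.65 [ 0.5513 -0.1483  0.2519] yaw 83.59 F [-0.2 -0.2 -1.2] T [ 0.01  0.02 -0.01] w 0.0133 [ 0.34  0.6  -0.26  1.7   0.19  0.87  1.45] toolz [-0.003  0.001 -1.   ]
plate 130 -0.0573 -0.0048 0.0006 0.2499
plate 145 -0.0511 -0.0048 0.0006 0.2502
plate 160 -0.0448 -0.0049 0.0007 0.2501
plate 175 -0.0383 -0.0049 0.0007 0.2499
plate 190 -0.0317 -0.005 0.0007 0.25
```

Call:
{"api": "jog_arm", "payload": {
  "offset": [
    [0,0,0],
    [0,0,0],
    [0,0,0]
  ],
  "yaw": [0,0,0]
}}

```text
time_s: 8.0
eef_pos: [0.5524, -0.1484, 0.2537]
ee_rot: [2.342, 2.093, 0.001]
force: [0.6, -0.3, -1.3]
width: 0.013
```

```bash
python3 st.py; python3 chk.py w7
```

```text
8.0 [ 0.5524 -0.1484  0.2537] yaw 83.58 F [ 0.6 -0.3 -1.3] T [ 0.02 -0.02 -0.04] w 0.013 [ 0.34  0.6  -0.26  1.7   0.19  0.87  1.45] toolz [ 0.001 -0.    -1.   ]
plate 130 -0.0562 -0.0048 0.0006 0.2517
plate 145 -0.05 -0.0048 0.0002 0.2515
plate 160 -0.0438 -0.0049 0.0006 0.2517
plate 175 -0.0372 -0.0049 0.0007 0.2514
plate 190 -0.0307 -0.005 0.0007 0.2517
```

Call:
{"api": "jog_arm", "payload": {
  "offset": [
    [0,0.002,0],
    [0,0,-0.005],
    [0,0,-0.005],
    [0,0,0],
    [0,0,0]
  ],
  "yaw": [0,0,0,0,0]
}}

```text
time_s: 8.55
eef_pos: [0.552, -0.1464, 0.243]
ee_rot: [-2.342, -2.093, 0.001]
force: [0.8, -0.7, -2.3]
width: 0.0132
```

```bash
python3 st.py; python3 chk.py w8
```

```text
8.55 [ 0.552  -0.1464  0.243 ] yaw 83.58 F [ 0.8 -0.7 -2.3] T [-0.01  0.03 -0.02] w 0.0132 [ 0.33  0.61 -0.26  1.72  0.2   0.84  1.44] toolz [-0.001  0.    -1.   ]
plate 130 -0.0568 -0.0028 0.0025 0.2411
plate 145 -0.0507 -0.0029 0.0026 0.241
plate 160 -0.0444 -0.0029 0.0026 0.2412
plate 175 -0.0379 -0.003 0.0026 0.2411
plate 190 -0.0312 -0.0031 0.0026 0.2408
```

Call:
{"api": "jog_arm", "payload": {
  "offset": [
    [0,0,-0.005],
    [0,0,-0.008],
    [0,0,-0.008],
    [0,0,-0.007],
    [0,0,-0.005],
    [0,0,0]
  ],
  "yaw": [0,0,0,0,0,0]
}}

```text
time_s: 9.2
eef_pos: [0.5516, -0.1462, 0.2093]
ee_rot: [-2.341, -2.093, 0.002]
force: [-0.1, -0.8, -2.0]
width: 0.013
```

Call:
{"api": "jog_arm", "payload": {
  "offset": [
    [0,0,-0.004],
    [0,0,-0.003],
    [0,0,-0.002],
    [0,0,0],
    [0,0,0]
  ],
  "yaw": [0,0,0,0,0]
}}

```text
time_s: 9.7
eef_pos: [0.5522, -0.1464, 0.2014]
ee_rot: [2.342, 2.094, 0.0]
force: [0.3, -0.3, -2.1]
width: 0.013
```

```bash
python3 st.py; python3 chk.py w9
```

```text
9.7 [ 0.5522 -0.1464  0.2014] yaw 83.58 F [ 0.3 -0.3 -2.1] T [ 0.02  0.01 -0.03] w 0.013 [ 0.32  0.66 -0.25  1.76  0.22  0.75  1.42] toolz [ 0.  0. -1.]
plate 130 -0.0566 -0.0028 0.0026 0.1995
plate 145 -0.0504 -0.0028 0.0026 0.1994
plate 160 -0.0441 -0.0029 0.0026 0.1996
plate 175 -0.0376 -0.0029 0.0026 0.1992
plate 190 -0.031 -0.003 0.0027 0.1994
```

Call:
{"api": "jog_arm", "payload": {
  "offset": [
    [0,0,-0.002],
    [0,0,0],
    [0,0,0]
  ],
  "yaw": [0,0,0]
}}

```text
time_s: 10.05
eef_pos: [0.5524, -0.1463, 0.2013]
ee_rot: [2.341, 2.093, 0.001]
force: [-4.8, 0.9, 11.9]
width: 0.013
```

Call:
{"api": "jog_arm", "payload": {
  "offset": [
    [0,0,0],
    [0,0,0],
    [0,0,0],
    [0,0,0],
    [0,0,0],
    [0,0,0]
  ],
  "yaw": [0,0,0,0,0,0],
  "fingers": 0.3
}}

```text
time_s: 10.65
eef_pos: [0.5521, -0.1463, 0.1992]
ee_rot: [-2.342, -2.094, 0.0]
force: [0.3, 0.1, -0.9]
width: 0.0593
```

Call:
{"api": "jog_arm", "payload": {
  "offset": [
    [0,0,0.01],
    [0,0,0.03],
    [0,0,0.04],
    [0,0,0.02],
    [0,0,0],
    [0,0,0]
  ],
  "yaw": [0,0,0,0,0,0]
}}

```text
time_s: 11.25
eef_pos: [0.5521, -0.1464, 0.2998]
ee_rot: [2.342, 2.093, 0.001]
force: [-0.4, -0.0, -0.8]
width: 0.0597
```

```bash
python3 st.py; python3 chk.py w10;  python3 - <<'E'
from h import *
c=cam("scene"); save(0,c,"s10",(150,110,350,260),3.5)
E
```

```text
11.25 [ 0.5521 -0.1464  0.2998] yaw 83.58 F [-0.4 -0.  -0.8] T [0.02 0.03 0.02] w 0.0597 [ 0.34  0.54 -0.28  1.64  0.17  0.98  1.47] toolz [ 0.001 -0.    -1.   ]
plate 115 -0.0591 -0.0021 0.0025 0.1744
plate 130 -0.0497 -0.0019 0.003 0.199
plate 145 -0.0393 -0.0019 0.003 0.199
plate 160 -0.031 -0.006 0.0069 0.2144
plate 175 -0.0238 -0.0062 0.0071 0.229
plate 190 -0.0141 -0.0064 0.0071 0.2294
```

View pics/s10.png

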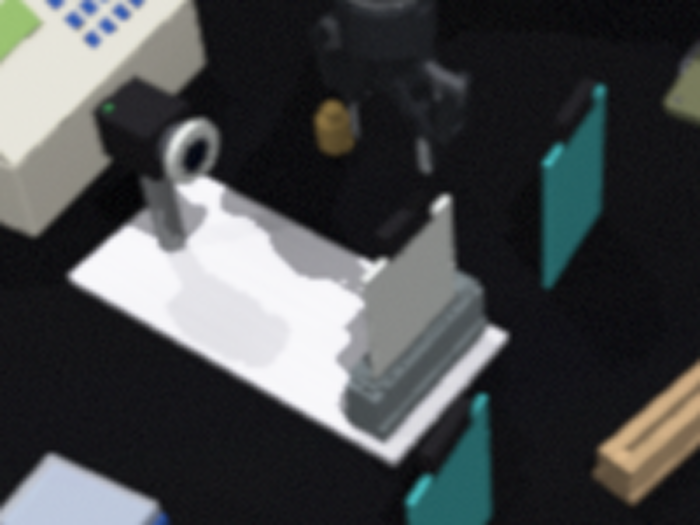

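View pics/w10.png

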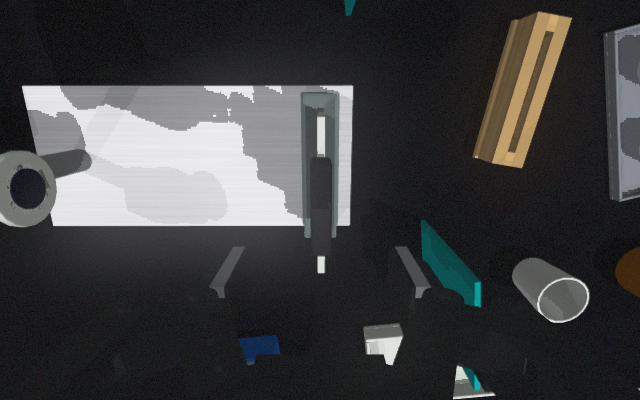

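```bash
python3 - <<'E'
from h import *
c=dict(np.load("top0.npz")); P=c["P"]; x,y,z=[P[...,i] for i in range(3)]
for lo in np.arange(.40,.70,.03):
    m=(y>lo)&(y<lo+.03)&(x>.35)&(x<.75)&(z>.03)
    if m.any(): print(lo.round(2),m.sum(),"x",x[m].min().round(3),x[m].max().round(3),"zmax",np.nanmax(z[m]).round(3))
E
```

```text
0.55 656 x 0.467 0.627 zmax 0.173
0.58 781 x 0.467 0.628 zmax 0.173
0.61 1164 x 0.467 0.627 zmax 0.198
0.64 773 x 0.467 0.626 zmax 0.198
0.67 785 x 0.467 0.628 zmax 0.199
```

Call:
{"api": "jog_arm", "payload": {
  "offset": [
    [0,0.02,0],
    [0.001,0.04,0],
    [0.001,0.045,0],
    [0.001,0.045,0],
    [0.001,0.045,0],
    [0.001,0.045,0],
    [0.001,0.045,0],
    [0.001,0.045,0]
  ],
  "yaw": [-6,-7,-7,-7,-7,-7,-7,-7]
}}

```text
time_s: 12.15
eef_pos: [0.5583, 0.1852, 0.298]
ee_rot: [3.046, 0.768, -0.004]
force: [1.2, -0.7, -0.0]
width: 0.0596
```

Call:
{"api": "jog_arm", "payload": {
  "offset": [
    [0.001,0.045,0],
    [0.001,0.045,0],
    [0.001,0.045,0],
    [0.001,0.035,0],
    [0.001,0.023,0],
    [0,0,0],
    [0,0,0],
    [0,0,0]
  ],
  "yaw": [-7,-6,-6,0,0,0,0,0]
}}

```text
time_s: 12.95
eef_pos: [0.5645, 0.3745, 0.2986]
ee_rot: [3.129, 0.259, -0.001]
force: [0.3, -0.8, -0.1]
width: 0.0597
```

```bash
python3 st.py; python3 - <<'E'
from h import *
c=cam("wrist"); save(0,c,"w11"); np.savez("w11.npz",**c); P=c["P"];z=P[...,2]
hsv=cv2.cvtColor(c["img"],cv2.COLOR_RGB2HSV)
for lo,hi,nm in[(5,25,"orange"),(100,125,"blue")]:
    m=((hsv[...,0]>=lo)&(hsv[...,0]<=hi)&(hsv[...,1]>120)&(hsv[...,2]>60)&(z>.1)&(z<.112)).astype(np.uint8)
    k,l,st,ce=cv2.connectedComponentsWithStats(m)
    for i in range(1,k):
        if st[i,4]>100:
            q=P[l==i]; r=cv2.minEnclosingCircle((q[:,:2]*1000).astype(np.float32)); print(nm,ce[i].round(0),np.round(r[0],1),round(r[1],1),q.mean(0).round(4))
E
```

```text
12.95 [0.5645 0.3745 0.2986] yaw 9.46 F [ 0.3 -0.8 -0.1] T [ 0.   -0.07 -0.  ] w 0.0597 [-0.71  0.7   0.11  1.31 -0.07  1.14 -0.43] toolz [-0.001 -0.002 -1.   ]
orange [323. 171.] [565.9 377.6] 17.8 [0.5659 0.3779 0.1032]
blue [226. 172.] [469.8 360.5] 17.7 [0.47   0.3609 0.1031]
blue [227. 249.] [481.9 275. ] 16.2 [0.478  0.2781 0.1029]
blue [322. 257.] [581.  284.6] 17.8 [0.5809 0.2854 0.1031]
```

View pics/w11.png

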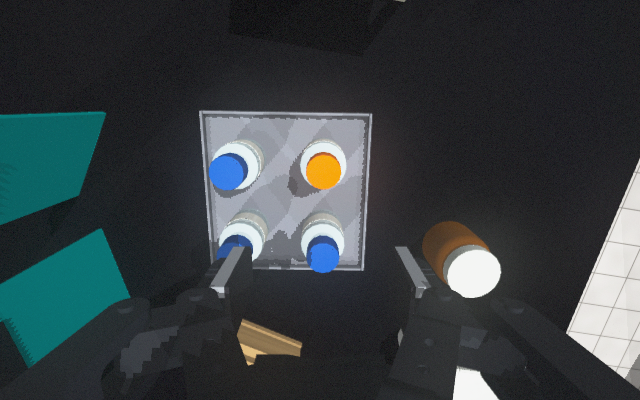

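Call:
{"api": "jog_arm", "payload": {
  "offset": [
    [0.0014,0.0032,-0.02],
    [0,0,-0.04],
    [0,0,-0.04],
    [0,0,-0.03],
    [0,0,0],
    [0,0,0],
    [0,0,0]
  ],
  "yaw": [0,0,0,0,0,0,0]
}}

```text
time_s: 13.7
eef_pos: [0.5673, 0.3801, 0.1718]
ee_rot: [-3.129, -0.261, -0.006]
force: [-0.6, 0.6, 0.2]
width: 0.0597
```

```bash
python3 st.py; python3 - <<'E'
from h import *
c=cam("wrist"); save(0,c,"w12"); P=c["P"];z=P[...,2]
hsv=cv2.cvtColor(c["img"],cv2.COLOR_RGB2HSV)
m=((hsv[...,0]>=5)&(hsv[...,0]<=25)&(hsv[...,1]>120)&(hsv[...,2]>60)&(z>.1)&(z<.112))
q=P[m]; r=cv2.minEnclosingCircle((q[:,:2]*1000).astype(np.float32)); print(np.round(r[0],1),r[1],q.mean(0))
E
```

```text
13.7 [0.5673 0.3801 0.1718] yaw 9.54 F [-0.6  0.6  0.2] T [ 0.   -0.01  0.05] w 0.0597 [-0.7   0.83  0.09  1.44 -0.08  0.87 -0.42] toolz [ 0.004  0.002 -1.   ]
[565.9 377.5] 17.93364906311035 [0.56368954 0.38265613 0.10234191]
```

View pics/w12.png

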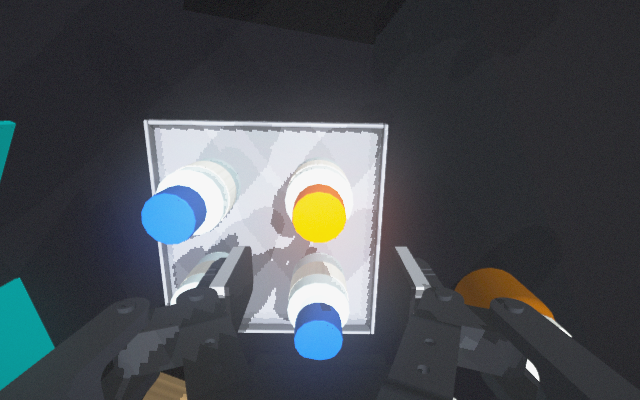

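Call:
{"api": "jog_arm", "payload": {
  "offset": [
    [-0.001,-0.002,-0.02],
    [0,0,-0.03],
    [0,0,-0.03],
    [0,0,-0.02],
    [0,0,0],
    [0,0,0],
    [0,0,0]
  ],
  "yaw": [0,0,0,0,0,0,0]
}}

```text
time_s: 14.45
eef_pos: [0.5661, 0.3788, 0.0717]
ee_rot: [-3.129, -0.262, -0.006]
force: [0.8, -0.8, 0.6]
width: 0.0604
```

```bash
python3 st.py; python3 - <<'E'
from h import *
c=cam("wrist"); save(0,c,"w13")
E
```

```text
14.45 [0.5661 0.3788 0.0717] yaw 9.58 F [ 0.8 -0.8  0.6] T [ 0.    0.05 -0.  ] w 0.0604 [-0.69  0.96  0.07  1.5  -0.09  0.68 -0.42] toolz [ 0.004  0.002 -1.   ]
```

View pics/w13.png

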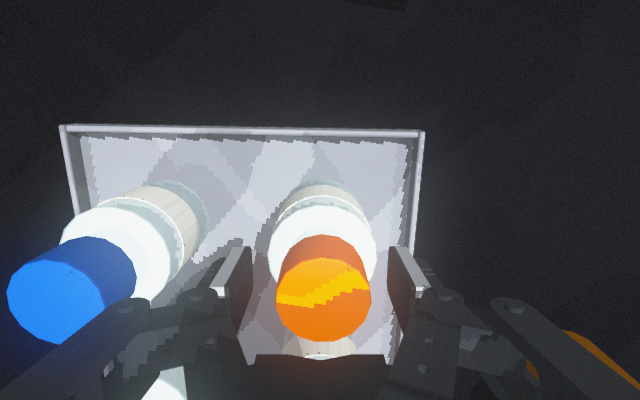

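Call:
{"api": "jog_arm", "payload": {
  "offset": [
    [0,-0.001,0],
    [0,0,0],
    [0,0,0],
    [0,0,0],
    [0,0,0],
    [0,0,0]
  ],
  "yaw": [0,0,0,0,0,0],
  "fingers": 1,
  "newtons": 50
}}

```text
time_s: 15.1
eef_pos: [0.5655, 0.3772, 0.0706]
ee_rot: [-3.13, -0.262, -0.003]
force: [0.6, 0.4, 6.4]
width: 0.0347
```

Call:
{"api": "jog_arm", "payload": {
  "offset": [
    [0,0,0.005],
    [0,0,0.015],
    [0,0,0.03],
    [0,0,0.04],
    [0,0,0.04],
    [0,0,0.02],
    [0,0,0],
    [0,0,0]
  ],
  "yaw": [0,0,0,0,0,0,0,0]
}}

```text
time_s: 15.9
eef_pos: [0.5641, 0.3766, 0.2194]
ee_rot: [3.131, 0.263, -0.001]
force: [-0.1, 0.4, -1.2]
width: 0.0344
```

```bash
python3 st.py; python3 - <<'E'
from h import *
c=cam("wrist"); save(0,c,"w14")
c=cam("scene"); save(0,c,"s14",(340,130,600,330),2.9); np.savez("s14.npz",**c)
E
```

```text
15.9 [0.5641 0.3766 0.2194] yaw 9.59 F [-0.1  0.4 -1.2] T [-0.05  0.04 -0.06] w 0.0344 [-0.7   0.78  0.09  1.41 -0.08  0.96 -0.42] toolz [-0. -0. -1.]
```

View pics/w14.png

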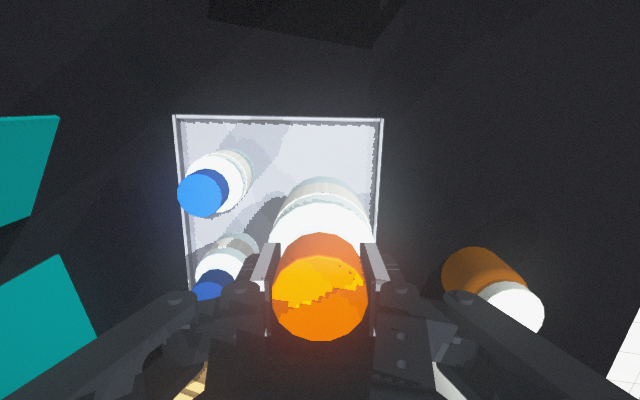

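View pics/s14.png

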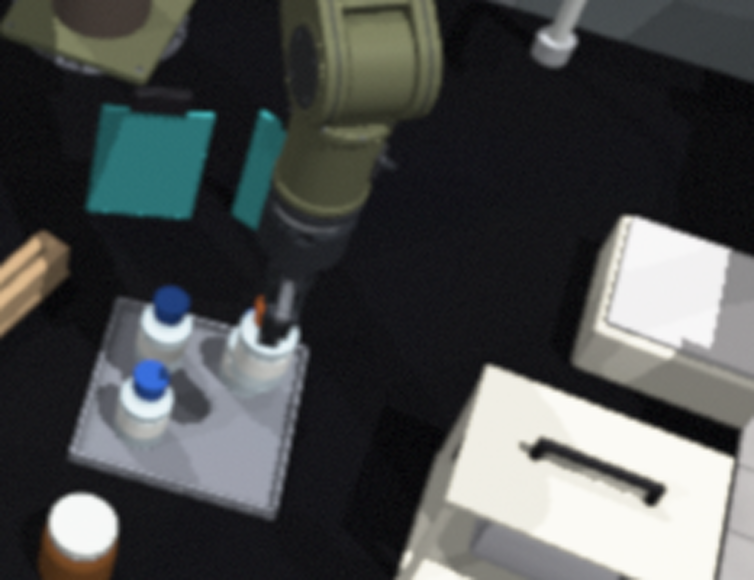

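Call:
{"api": "jog_arm", "payload": {
  "offset": [
    [-0.003,-0.01,0],
    [-0.006,-0.025,0],
    [-0.009,-0.035,0],
    [-0.009,-0.04,0],
    [-0.01,-0.04,0],
    [-0.01,-0.04,0],
    [-0.01,-0.04,0],
    [-0.01,-0.04,0]
  ],
  "yaw": [0,-2,-3,-4,-4,-4,-4,-3]
}}

```text
time_s: 16.8
eef_pos: [0.4959, 0.1044, 0.2187]
ee_rot: [3.115, -0.399, -0.002]
force: [0.3, 0.0, -1.3]
width: 0.0348
```

Call:
{"api": "jog_arm", "payload": {
  "offset": [
    [-0.009,-0.035,0],
    [-0.006,-0.027,0],
    [-0.003,-0.017,0],
    [0,0,0],
    [0,0,0],
    [0,0,0]
  ],
  "yaw": [-1.8,0,0,0,0,0]
}}

```text
time_s: 17.4
eef_pos: [0.4795, 0.0291, 0.219]
ee_rot: [-3.11, 0.44, 0.001]
force: [-0.2, -0.3, -1.7]
width: 0.0347
```

```bash
python3 st.py; python3 - <<'E'
from h import *
c=cam("wrist"); save(0,c,"w15"); np.savez("w15.npz",**c)
c=cam("scene"); save(0,c,"s15",(240,120,440,270),3.6); np.savez("s15.npz",**c)
E
```

```text
17.4 [0.4795 0.0291 0.219 ] yaw -16.11 F [-0.2 -0.3 -1.7] T [ 0.03  0.01 -0.01] w 0.0347 [-0.26  0.53  0.16  2.02 -0.15  0.61 -0.28] toolz [-0.     0.001 -1.   ]
```

View pics/w15.png

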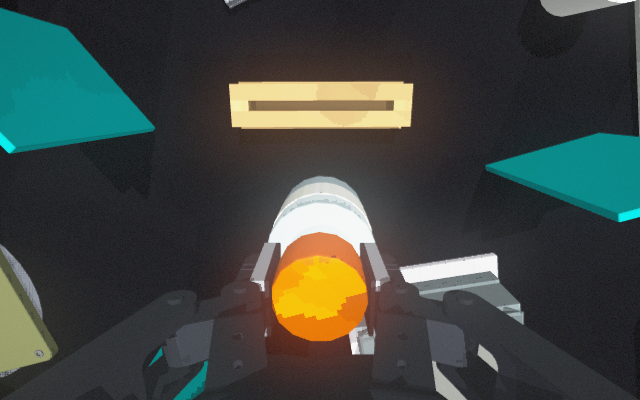

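View pics/s15.png

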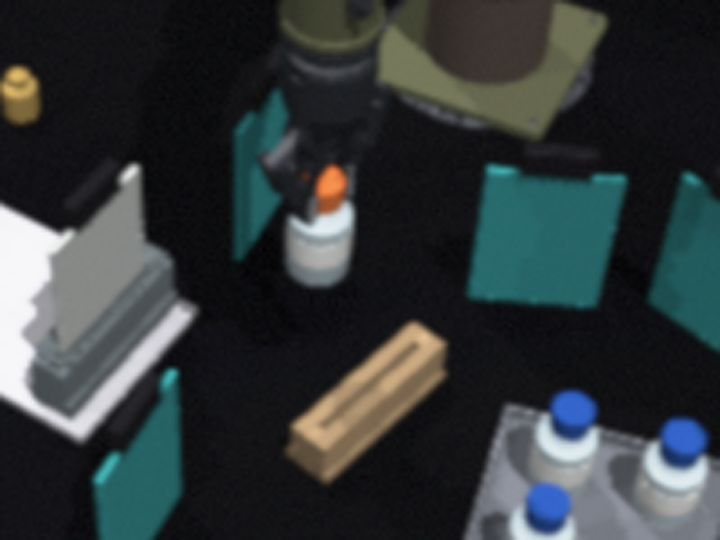

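Call:
{"api": "jog_arm", "payload": {
  "offset": [
    [0,0,-0.02],
    [0,0,-0.035],
    [0,0,-0.035],
    [0,0,-0.03],
    [0,0,-0.019],
    [0,0,0],
    [0,0,0]
  ],
  "yaw": [0,0,0,0,0,0,0]
}}

```text
time_s: 18.2
eef_pos: [0.4798, 0.0284, 0.0804]
ee_rot: [-3.11, 0.442, 0.0]
force: [0.3, -0.7, -1.0]
width: 0.0348
```

Call:
{"api": "jog_arm", "payload": {
  "offset": [
    [0.0014,0.005,0],
    [0.0014,0.005,0],
    [0.0014,0.005,0],
    [0.0014,0.005,0],
    [0.0014,0.005,0],
    [0.0014,0.005,0],
    [0,0,0]
  ],
  "yaw": [0,0,0,0,0,0,0]
}}

```text
time_s: 18.9
eef_pos: [0.4875, 0.0557, 0.0805]
ee_rot: [3.106, -0.446, -0.001]
force: [-1.0, -6.3, 0.3]
width: 0.0351
```

```bash
python3 st.py; python3 - <<'E'
from h import *
c=cam("wrist"); save(0,c,"w16"); np.savez("w16.npz",**c)
c=cam("scene"); save(0,c,"s16",(240,120,440,270),3.6); np.savez("s16.npz",**c)
E
```

```text
18.9 [0.4875 0.0557 0.0805] yaw -16.33 F [-1.  -6.3  0.3] T [-1.41  0.17 -0.06] w 0.0351 [-0.26  0.79  0.09  2.09 -0.22  0.27 -0.28] toolz [-0.001 -0.003 -1.   ]
```

View pics/w16.png

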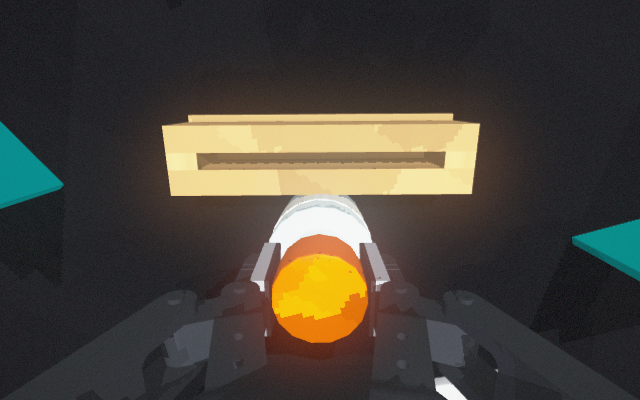

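View pics/s16.png

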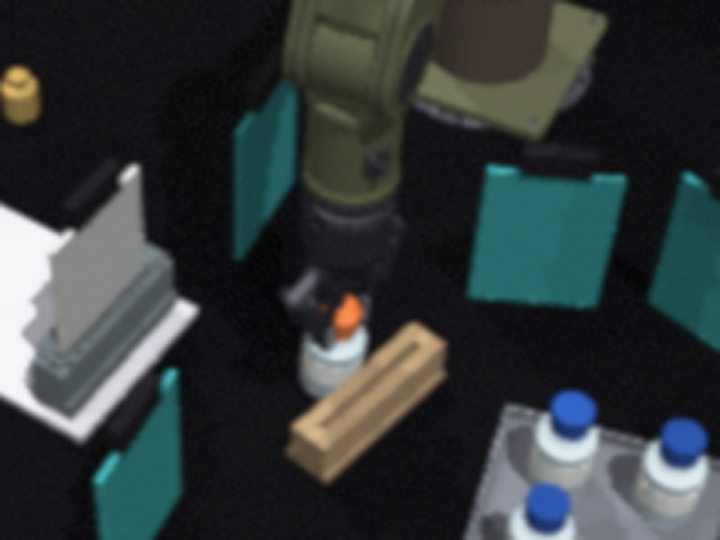

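Call:
{"api": "jog_arm", "payload": {
  "offset": [
    [0.0014,0.005,0],
    [0.0014,0.005,0],
    [0.0014,0.005,0],
    [0.0014,0.005,0],
    [0,0,0],
    [0,0,0]
  ],
  "yaw": [0,0,0,0,0,0]
}}

```text
time_s: 19.6
eef_pos: [0.4932, 0.0748, 0.081]
ee_rot: [3.106, -0.447, 0.0]
force: [-0.9, -6.6, 6.8]
width: 0.0347
```

```bash
python3 st.py; python3 - <<'E'
from h import *
c=cam("wrist"); save(0,c,"w17"); np.savez("w17.npz",**c)
c=cam("scene"); save(0,c,"s17",(240,120,440,270),3.6); np.savez("s17.npz",**c)
E
```

```text
19.6 [0.4932 0.0748 0.081 ] yaw -16.38 F [-0.9 -6.6  6.8] T [-1.7   0.32 -0.  ] w 0.0347 [-0.3   0.79  0.1   2.07 -0.23  0.29 -0.3 ] toolz [-0.    -0.004 -1.   ]
```

View pics/w17.png

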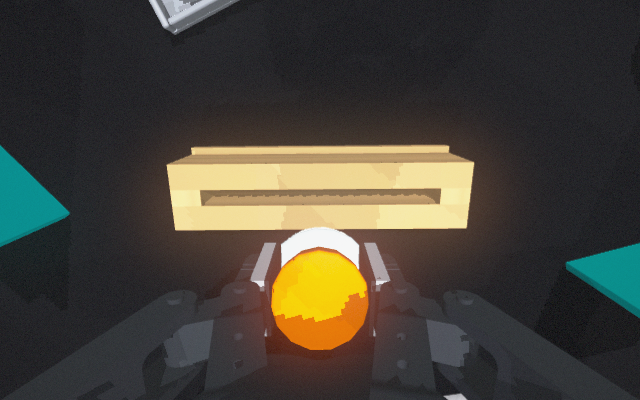

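View pics/s17.png

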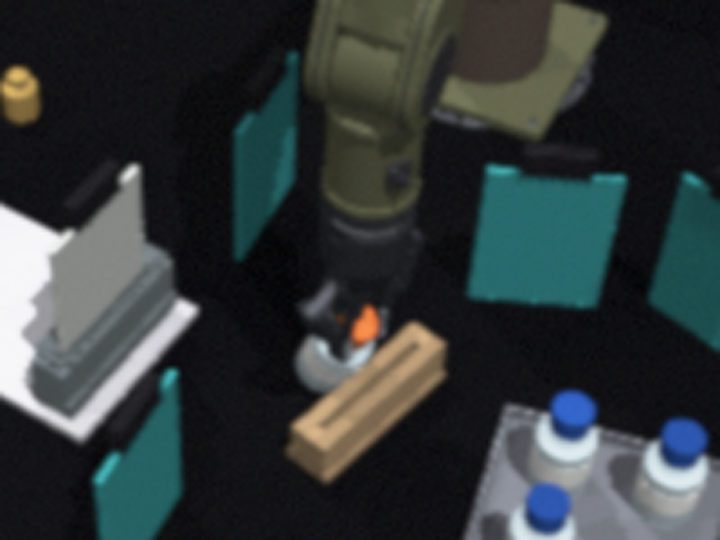

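```bash
cat > tilt.py <<'E'
from h import *
def tilt(c):
    P=c["P"];z=P[...,2]
    cols=np.arange(640)[None]; rows=np.arange(400)[:,None]
    hsv=cv2.cvtColor(c["img"],cv2.COLOR_RGB2HSV)
    o=(hsv[...,0]>=5)&(hsv[...,0]<=28)&(hsv[...,1]>150)&(cols>255)&(cols<385)&(rows>220)&(rows<355)&np.isfinite(z)
    q=P[o]; 
    # RANSAC plane
    rng=np.random.default_rng(0); best=None;bn=0
    for _ in range(400):
        a=q[rng.choice(len(q),3,replace=False)]; n=np.cross(a[1]-a[0],a[2]-a[0]); 
        L=np.linalg.norm(n)
        if L<2e-5: continue
        n/=L; k=np.abs((q-a[0])@n)<.001
        if k.sum()>bn: bn=k.sum();best=k
    p=q[best]; u,s,vt=np.linalg.svd(p-p.mean(0),full_matrices=False); n=vt[2]*np.sign(vt[2,2])
    e=np.array(vt[:2]) ; pr=((p-p.mean(0))@e.T*1000).astype(np.float32)
    (cx,cy),r=cv2.minEnclosingCircle(pr)
    cen=p.mean(0)+np.array([cx,cy])/1000@e
    print("n",n.round(3),"tilt",np.degrees(np.arccos(n[2])).round(1),"dir",np.degrees(np.arctan2(n[1],n[0])).round(1),"inl",bn,len(q),"r",round(r,1),"captop",cen.round(4),"mid",(cen-.05*n).round(4),"base",(cen-.1*n).round(4))
    return n,cen
if __name__=="__main__":
    import sys
    if len(sys.argv)>1: tilt(dict(np.load(sys.argv[1])))
    else:
        c=cam("wrist"); tilt(c)
E
for f in w15 w16 w17; do python3 tilt.py $f.npz; done
```

```text
n [-0.015  0.007  1.   ] tilt 0.9 dir 153.9 inl 6090 9008 r 19.0 captop [0.4769 0.0296 0.2521] mid [0.4777 0.0292 0.2021] base [0.4784 0.0289 0.1521]
n [0.009 0.079 0.997] tilt 4.5 dir 83.5 inl 6249 9594 r 19.2 captop [0.4854 0.0553 0.1137] mid [0.4849 0.0514 0.0639] base [0.4845 0.0474 0.014 ]
n [0.094 0.339 0.936] tilt 20.6 dir 74.5 inl 6769 8797 r 19.0 captop [0.4919 0.0746 0.1153] mid [0.4873 0.0577 0.0685] base [0.4826 0.0408 0.0217]
```

Call:
{"api": "jog_arm", "payload": {
  "offset": [
    [0.0014,0.005,0],
    [0.0014,0.005,0],
    [0.0006,0.002,0],
    [0,0,0],
    [0,0,0]
  ],
  "yaw": [0,0,0,0,0]
}}

```text
time_s: 20.2
eef_pos: [0.4967, 0.0871, 0.0806]
ee_rot: [3.106, -0.446, -0.0]
force: [-1.0, -6.5, 3.2]
width: 0.0346
```

```bash
python3 st.py; python3 tilt.py
```

```text
20.2 [0.4967 0.0871 0.0806] yaw -16.36 F [-1.  -6.5  3.2] T [-1.47  0.17  0.01] w 0.0346 [-0.33  0.8   0.1   2.05 -0.24  0.3  -0.32] toolz [-0.001 -0.003 -1.   ]
n [0.144 0.5   0.854] tilt 31.3 dir 74.0 inl 6728 7820 r 18.3 captop [0.4967 0.0887 0.1144] mid [0.4895 0.0637 0.0716] base [0.4823 0.0387 0.0289]
```

Call:
{"api": "jog_arm", "payload": {
  "offset": [
    [0,-0.002,0.005],
    [0,-0.003,0.015],
    [0,0,0.025],
    [0,0,0.04],
    [0,0,0.05],
    [0,0,0.05],
    [0,0,0.04],
    [0,0,0.025]
  ],
  "yaw": [0,0,0,0,0,0,0,0]
}}

```text
time_s: 21.05
eef_pos: [0.4978, 0.0856, 0.334]
ee_rot: [-3.108, 0.441, -0.007]
force: [0.2, -0.6, -0.6]
width: 0.0349
```

Call:
{"api": "jog_arm", "payload": {
  "offset": [
    [0,0,0],
    [0,0,0]
  ],
  "yaw": [0,0]
}}

```text
time_s: 21.25
eef_pos: [0.4965, 0.0854, 0.3303]
ee_rot: [-3.11, 0.441, -0.0]
force: [-0.0, -0.5, -1.7]
width: 0.035
```

```bash
python3 st.py; python3 tilt.py
```

```text
21.25 [0.4965 0.0854 0.3303] yaw -16.16 F [-0.  -0.5 -1.7] T [0.05 0.01 0.02] w 0.035 [-0.43  0.41  0.26  1.8  -0.13  0.95 -0.4 ] toolz [ 0.     0.001 -1.   ]
n [0.131 0.475 0.87 ] tilt 29.5 dir 74.6 inl 6789 7890 r 18.3 captop [0.4956 0.0873 0.364 ] mid [0.4891 0.0636 0.3205] base [0.4825 0.0398 0.277 ]
```

Call:
{"api": "jog_arm", "payload": {
  "offset": [
    [0.001,-0.01,0],
    [0.003,-0.025,0],
    [0.005,-0.035,0],
    [0.005,-0.04,0],
    [0.005,-0.04,0],
    [0.006,-0.04,0],
    [0.006,-0.04,0],
    [0.005,-0.04,0]
  ],
  "yaw": [0,1,1.5,1.5,1.5,1.5,1.5,1]
}}

```text
time_s: 22.1
eef_pos: [0.532, -0.1875, 0.3288]
ee_rot: [-3.136, 0.184, 0.005]
force: [0.2, 0.7, -1.0]
width: 0.0352
```

Call:
{"api": "jog_arm", "payload": {
  "offset": [
    [0.004,-0.03,0],
    [0.002,-0.017,0],
    [0.001,-0.01,0],
    [0,0,0],
    [0,0,0],
    [0,0,0]
  ],
  "yaw": [0.3,0,0,0,0,0]
}}

```text
time_s: 22.7
eef_pos: [0.5403, -0.24, 0.3302]
ee_rot: [-3.135, 0.171, 0.0]
force: [-0.4, -0.8, -1.5]
width: 0.0346
```

```bash
python3 st.py; python3 tilt.py; python3 - <<'E'
from h import *
c=cam("wrist"); save(0,c,"w20"); np.savez("w20.npz",**c)
c=cam("scene"); save(0,c,"s20",(130,60,370,240),3.2)
E
```

```text
22.7 [ 0.5403 -0.24    0.3302] yaw -6.25 F [-0.4 -0.8 -1.5] T [ 0.07 -0.05  0.  ] w 0.0346 [ 0.21  0.55  0.22  1.55 -0.13  1.06  0.36] toolz [-0.     0.001 -1.   ]
n [0.049 0.485 0.873] tilt 29.2 dir 84.2 inl 6723 7764 r 17.6 captop [ 0.5391 -0.2388  0.3642] mid [ 0.5366 -0.263   0.3206] base [ 0.5342 -0.2873  0.2769]
```

View pics/w20.png

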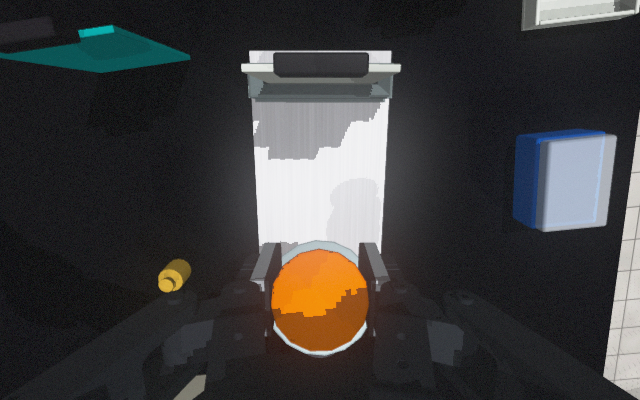

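View pics/s20.png

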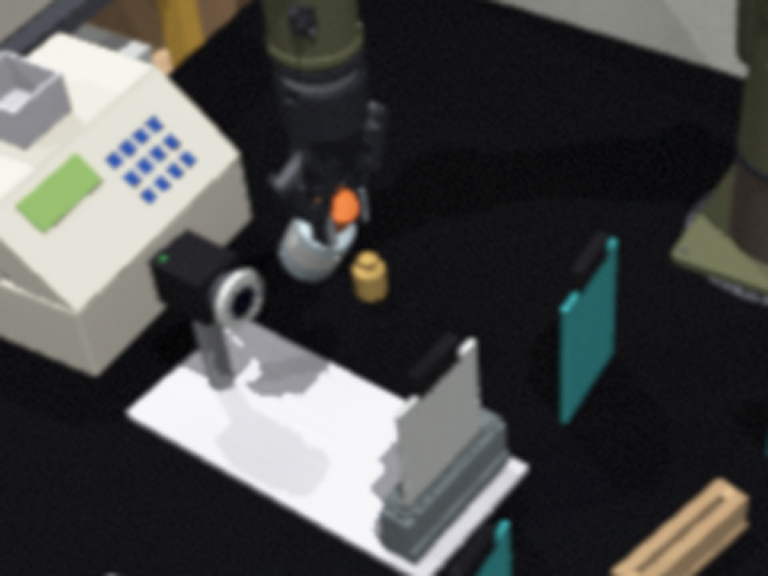

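Call:
{"api": "jog_arm", "payload": {
  "offset": [
    [0,-0.003,-0.01],
    [0,0,-0.02],
    [0,0,-0.03],
    [0,0,-0.03],
    [0,0,-0.03],
    [0,0,-0.02],
    [0,0,-0.01],
    [0,0,-0.005]
  ],
  "yaw": [0,0,0,0,0,0,0,0]
}}

```text
time_s: 23.65
eef_pos: [0.5395, -0.2451, 0.1742]
ee_rot: [-3.136, 0.176, 0.002]
force: [0.0, 0.4, -0.5]
width: 0.035
```

Call:
{"api": "jog_arm", "payload": {
  "offset": [
    [0,0,0],
    [0,0,0],
    [0,0,0],
    [0,0,0],
    [0,0,0]
  ],
  "yaw": [0,0,0,0,0]
}}

```text
time_s: 24.15
eef_pos: [0.5402, -0.2453, 0.1759]
ee_rot: [3.136, -0.176, 0.002]
force: [0.3, -0.1, -1.8]
width: 0.0351
```

```bash
python3 st.py; python3 tilt.py; python3 - <<'E'
from h import *
c=cam("wrist"); save(0,c,"w21"); np.savez("w21.npz",**c)
c=cam("scene"); save(0,c,"s21",(130,60,370,240),3.2); save(0,c,"s21full")
E
```

```text
24.15 [ 0.5402 -0.2453  0.1759] yaw -6.41 F [ 0.3 -0.1 -1.8] T [ 0.08 -0.01  0.04] w 0.0351 [ 0.25  0.72  0.17  1.73 -0.18  0.7   0.41] toolz [ 0.001 -0.    -1.   ]
n [0.051 0.489 0.871] tilt 29.5 dir 84.0 inl 6767 7698 r 17.6 captop [ 0.539  -0.244   0.2098] mid [ 0.5365 -0.2684  0.1662] base [ 0.5339 -0.2929  0.1227]
```

View pics/w21.png

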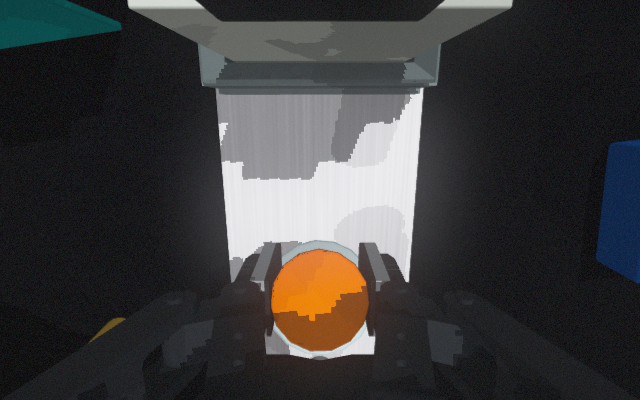

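View pics/s21.png

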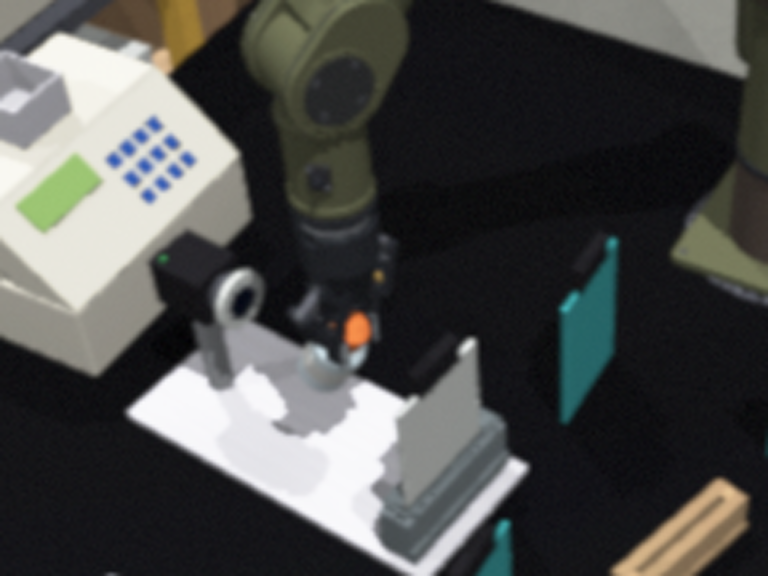

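View pics/s21full.png

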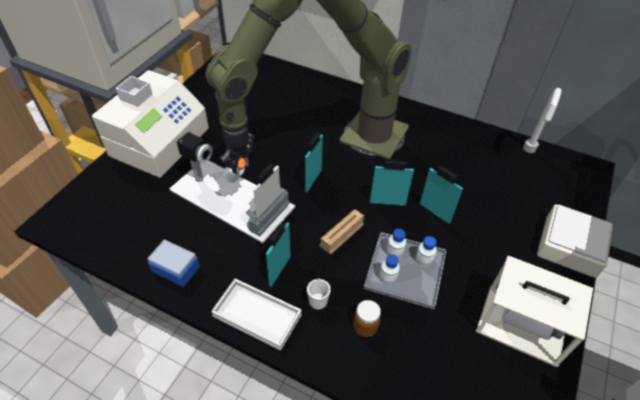

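```bash
python3 -c "
from plant import job
print(job.hand_in())"; python3 st.py; python3 tilt.py
```

```text
the job is handed in; nothing more can be done
None
the job is handed in; nothing more can be done
the job is handed in; nothing more can be done
```

I took the white plate from its wooden stand, slid it down into the holder's slot and let it go. I then lifted the orange-capped bottle by its cap and tipped it in the jaws against the empty wooden stand. The job was handed in with the bottle held at the viewing point, at about 24 s of the 69 s allowed.

**Plate:** After release, its top edge read 0.199 m where 0.200 m was expected, so the foot is on the slot floor. It was within about 1 mm of centre across the slot and square to it.

**Bottle:** My last check put its middle at (0.5365, -0.2684, 0.1662), less than 3 mm from the viewing point I worked out. It leans 29.5°, base towards the lens, with sideways lean under 1°. The grip was set at 50 N and steady, and only the weight of the load showed at the wrist.

**Other things:** In the last scene picture the blue-capped bottles, beaker and jar stood where they were at the start. I judged this by eye and did not measure it. The gripper hid the brass weight in that picture; it was in place in the one before the final lowering.

No check failed. The tool's position settled a couple of millimetres off during the plate insertion, and I corrected that from the wrist camera before lowering it. Nothing could be read back after the hand-in.

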